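Wedge up a rocking bench power supply

ROBOT

A 6-joint arm with a two-finger parallel gripper is mounted at the origin on a cart in front of the work surface, level with it; the furniture and walls round the work are solid. World frame = base frame: x ahead of the robot, y to its left, z up, the work surface at z = 0. Lengths are in m, angles in rad, forces in N, time in s.
With the tool pointing down it reaches from about 0.35 to 0.775 m from the base axis. Payload 7.3 kg.
Tool frame: the origin (TCP) lies at the very end of the fingers, on their centre line; the grasp point (between the pads) lies 19 mm behind it; z points along the fingers, y is the line along which they close (so a half turn about z gives the same grasp; the last joint's range is limited). The gripper opens to 92 mm and grips with 3 to 60 N. Pads are 19 mm wide; open, the fingers measure 130 mm over their backs; the gripper's body (75 mm by 190 mm) begins 47 mm behind the grasp point.
Start: joints at [-1.305, 0.342, 1.524, -0, 1.275, -0.146], TCP at [0.21, -0.481, 0.227] pointing down, gripper open.
Joint ranges: [-2.53, 2.53], [-0.77, 2.02], [0.04, 2.7], [-1, 4.14], [0.28, 2.66], [-3.11, 3.11]. Speed limits (rad/s): [2.57, 2.57, 3.14, 3.14, 3.14, 3.14].

INTERFACE

Orientations are given as [roll, pitch, yaw] about the fixed x, y, z axes, in that order (R = Rz(yaw) Ry(pitch) Rx(roll)).
In Python, from cell import robot, read_camera, get_calibration gives the robot as it stands. The module is installed in compiled form; this text tells all that it offers.
- The arm moves only by the tool send_rows, never from a script. Its argument "plan" is a list of rows, each a list of 2 entries, a list of its own where there are three numbers: the shift along the tool's x, y, z as a fraction of full scale, then the turn, a rotation vector about the tool's x, y, z as a fraction of full scale. A call has exactly 10 rows; each row shifts and turns the commanded pose from where the row before left it, along the tool's axes as they then stand; what a row does not reach is not made up. Full scale, the value 1, is 0.025 m for a shift and 90 degrees for a turn. A row lasts 1/8 s, in which the tool goes at most 62.5 mm and 10.7 degrees, less where a joint would pass 70% of its speed; a pose out of reach is approached as far as the arm can. A call with a number of a shift or a turn outside -1 to 1 is refused whole. A call with a gripper value outside its range is refused whole. "gripper" is the opening, from -1 (shut) to 1 (fully open), so that 0 is half open, set as the call begins (left out, the last holds). The fingers move at their own pace and stop on an object; "force" is the grip in N (left out, the last holds). Time passes only in rows, so rows that do not move let the fingers close, or fill a call up. It gives the time, the measured TCP pose, the force, the opening and the grip force at its end, in the units of the state.
- robot.observe(): the state, without advancing time (a new reading comes with each control period).
- read_camera(name): name is "side" or "top" or "wrist"; returns (picture, depth): 480x640x3 uint8, blue, green, red; 480x640 float32, m along the optical axis (not along the pixel's ray), 0 where there is no reading.
- get_calibration(name): a dict with "intrinsics" (3x3 intrinsics, pixels), "rvec" (rotation vector, rad) and "tvec" (3), from world to camera coordinates, as OpenCV has them. Camera axes: x right, y down, z forward; pixel columns grow to the right and rows downward; lengths in m; the calibration is good to about 2 mm. The wrist camera is an equidistant fisheye: a pixel r from the principal point sees the ray r / f radians off the axis. A picture is of the moment at which its call begins: read the wrist's pose just before it. get_calibration takes no time and is no camera call; for the wrist camera it gives the pose at the moment of the call.
- robot.hand_in(): hands the job in; it is judged then, once.
The state is a dict: "time": time; "qpos": joint angles; "qvel": joint speeds; "joint_efforts": joint torques, N m; "tool_pos": TCP position; "tool_rot": TCP orientation; "contact_force": force on the tool from outside, world axes, zero at the start; "torque": the same for the moment, N m; "opening": finger opening in m; "grip_force": force on a finger pad.
Only numpy, scipy, OpenCV 4.12 (cv2) and the standard library are available. Lean on these libraries where they do the work, as an engineer would, in place of code of your own. Each camera call takes 0.05 s, during which the arm holds its last target. There are 200 camera calls.

TASK

The bench power supply rocks because the levelling foot under its front left corner has seized too short. Press down on the black corner cap above that foot to feel it rock, let go, then push the yellow wedge along the desk, thin end first, in under that foot until the supply just stops rocking, without jacking it up off its other feet. Finish by pressing firmly (about 10 N) on the same corner cap to prove that it no longer gives, and end while still pressing there; only touch, push and press - do not pinch, lift or carry anything, do not shove the supply along the desk, and leave the things round about alone.

Things in the scene. Friction and masses are not known exactly. Their poses are not given: they have to be found in the camera images.
- supply: low grey bench power supply, 200 mm deep (x), 220 mm wide (y), 77 mm high over its corner caps, 2.4 to 3.5 kg; dark front panel with knobs faces the robot. Origin: middle of its footprint, at desk height; x towards its back, y towards its left side. Feet 16 mm in diameter and 16 mm tall at x = +-78, y = +-88 mm; three are rubber, so left alone it stands level on those. Belly 16 mm above the desk
- corner_cap: black cap on the supply's front left top corner, above the short foot; flat top 38 x 38 mm, 5 mm above the lid. Origin: that of the supply (press at cap_top). 1.5 to 4 N on it rocks the supply over the diagonal through the front right and rear left feet until the short foot meets the desk or the wedge; it rocks back when let go
- cap_top (a point): centre of the flat top of the front left corner cap, 77 mm above the desk when the supply stands level, 5 to 10 mm lower when it is rocked over with nothing under the foot: the place to press straight down
- short_foot (a point): point on the belly (16 mm up when level) on the vertical axis of the front left foot, a grey steel disc 20 mm in diameter on a seized thread. Its sole hangs 4.5 to 9 mm above the desk (how much is not told) while the supply stands on its other feet. The axis is 22 mm in from the left side and from the front of the case
- foot_front_right (a point): middle of the sole of the front right foot (z = 0 when it stands on the desk)
- foot_rear_left (a point): middle of the sole of the rear left foot (z = 0 when it stands on the desk)
- wedge: yellow plastic wedge on the desk left of the supply, 100 mm long, 40 mm wide, 2 mm thick at the tip rising evenly to 19 mm at its upright heel, 45 g. Origin: middle of its underside; x axis from heel (-50 mm) to tip (+50 mm). Pushed at the heel it slides with under 1 N; when it meets the foot the resistance climbs steeply, and beyond about 12 N it shoves or jacks the supply. It stays where it is left
- multimeter: dark teal hand multimeter lying flat, 142 x 75 x 45 mm, bystander; origin under its middle
- tape_amber: roll of amber tape lying flat, 52 mm diameter, 18 mm high, bystander; origin under its middle
- tub_screws: small open blue parts tub, 58 mm diameter, 31 mm high, bystander; origin under its middle
- side_cutters: red-handled side cutters lying flat, 131 x 42 x 14 mm, bystander; origin under its middle
Things that resemble listed ones, but are neither listed nor needed, are in the scene too. Of the things that look like the wedge, take the one that is nearest to the robot's base at the start.

How it is judged:
On the way:
1. the corner cap has been pressed and the supply felt to rock over (tilted by more than 0.02 rad) (contact force between the fingers and corner_cap above 1 N and angle between supply's own z axis and vertical above 0.02 rad), for 0.05 s.
At the end, for the whole second after the job is handed in: Fingers press the front left cap with 4 to 25 N; supply level within 0.014 rad, at rest, within 30 mm of its start; short foot's axis over the wedge (20 mm of its centre line), wedge carries over 1.5 N; front right and rear left feet at most 1.5 mm off the desk (contact force between the fingers and corner_cap between 4 and 25 N and angle between supply's own z axis and vertical below 0.014 rad and contact force between wedge and supply above 1.5 N and y of short_foot in the frame of wedge between -0.02 and 0.02 m and x of short_foot in the frame of wedge between -0.045 and 0.05 m and height (world z) of each of foot_front_right, foot_rear_left below 0.0015 m and distance of supply from where it was at the start of the episode below 0.03 m and linear speed of supply below 0.01 m/s); the arm keeps its last pose, push and grip.
It fails at once if the wedge or the supply is lifted off the desk (height (world z) of any of wedge, supply above 0.012 m).
It fails at once if the supply is shoved more than 30 mm along the desk (distance of supply from where it was at the start of the episode above 0.03 m).
It fails at once if the supply is struck or pressed with more than 45 N (contact force between the fingers and supply above 45 N).
It fails at once if the wedge is squeezed or rammed with more than 40 N (contact force between the fingers and wedge above 40 N).
It fails at once if a bystander is moved more than 20 mm (distance of any of multimeter, tape_amber, tub_screws, side_cutters from where it was at the start of the episode above 0.02 m).
It also fails if it takes over 72 s, if anything falls off the work surface, if the arm or the gripper's body presses on something with over 40 N, if the wrist force passes 120 N, or if a joint passes its speed limit or range.

## Working session

There is one attempt and no reset: what is moved stays moved. The work goes in short steps, Python scripts to look and compute and a tool call to move; the robot and the scene stay as the last step left them, time stands still between calls to the robot, and variables do not carry over. Pictures are saved under pics/ and viewed, at most 10 in all, crops included, and the job is handed in when it is done.

Besides the shell and the picture viewer there is one more tool, called after "Call:" in YAML: its name, and indented under it one key for each argument. send_rows: Moves the arm, as the interface text tells. Shift numbers are shares of 0.025 m and turn numbers shares of 90 degrees, none past 1 either way. Its arguments: {"type":"object","properties":{"plan":{"type":"array"},"gripper":{"type":"number"},"force":{"type":"number"}},"required":["plan"]}

```bash
mkdir -p pics
cat > h.py <<'E'
import cv2, numpy as np
from cell import robot, read_camera, get_calibration
def cal(n):
    c=get_calibration(n); R=cv2.Rodrigues(np.array(c["rvec"],float))[0]
    return np.array(c["intrinsics"],float),R,np.array(c["tvec"],float).ravel()
def ray(n,uv,c=None):
    K,R,t=c or cal(n); uv=np.atleast_2d(np.array(uv,float))
    x=(uv[:,0]-K[0,2])/K[0,0]; y=(uv[:,1]-K[1,2])/K[1,1]
    if n=="wrist":
        r=np.hypot(x,y)+1e-12; d=np.c_[np.sin(r)*x/r,np.sin(r)*y/r,np.cos(r)]
    else: d=np.c_[x,y,np.ones(len(x))]
    return -R.T@t, d@R
def onplane(n,uv,z,c=None):
    o,d=ray(n,uv,c); return o+d*((z-o[2])/d[:,2])[:,None]
def bydepth(n,uv,dep,c=None):
    K,R,t=c or cal(n); o,d=ray(n,uv,c); zc=d@R[2]
    p=np.atleast_2d(np.array(uv,int)); D=dep[p[:,1],p[:,0]]
    return o+d*(D/zc)[:,None]
E
python3 - <<'E'
from h import *
s=robot.observe(); print({k:np.round(v,3) for k,v in s.items()})
for n in("top","side"):
    im,d=read_camera(n); cv2.imwrite(f"pics/{n}0.png",im); np.save(f"{n}0.npy",d)
    K,R,t=cal(n); print(n,K.round(0).tolist(),(-R.T@t).round(3))
    hsv=cv2.cvtColor(im,cv2.COLOR_BGR2HSV); m=cv2.inRange(hsv,(18,90,90),(38,255,255))
    for c in cv2.findContours(m,0,2)[0]:
        if cv2.contourArea(c)>60:
            r=cv2.minAreaRect(c); print(np.round(r[0]),np.round(r[1]),bydepth(n,[r[0]],d).round(3))
E
```

```text
{'time': np.float64(0.0), 'qpos': array([-1.305,  0.343,  1.525,  0.   ,  1.275, -0.146]), 'qvel': array([-0.002, -0.001,  0.001,  0.001, -0.001, -0.   ]), 'joint_efforts': array([ 1.0000e-03, -4.3124e+01, -2.4422e+01,  7.2000e-02,  5.6000e-02,
       -0.0000e+00]), 'tool_pos': array([ 0.21 , -0.481,  0.226]), 'tool_rot': array([-3.14 , -0.   ,  0.412]), 'contact_force': array([-0.208, -0.075, -0.675]), 'torque': array([ 0.015,  0.03 , -0.011]), 'grip_force': np.float64(0.0), 'opening': np.float64(0.092)}
top [[457.0, 0.0, 313.0], [0.0, 457.0, 241.0], [0.0, 0.0, 1.0]] [ 0.365 -0.035  1.022]
[294. 239.] [47. 20.] [[0.569 0.015 0.012]]
[145. 169.] [ 45. 291.] [[ 0.75   0.367 -0.003]]
side [[612.0, 0.0, 319.0], [0.0, 612.0, 244.0], [0.0, 0.0, 1.0]] [0.619 1.355 1.117]
[375. 182.] [14. 10.] [[ 0.349 -0.407  0.003]]
[252. 324.] [311. 376.] [[0.74  0.248 0.007]]
```

View pics/top0.png

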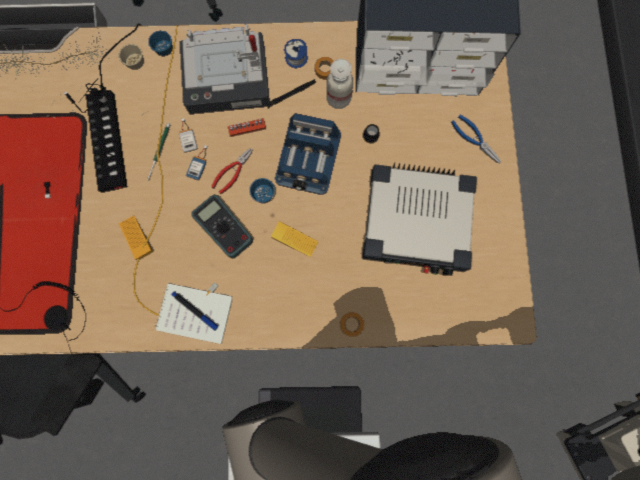

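View pics/side0.png

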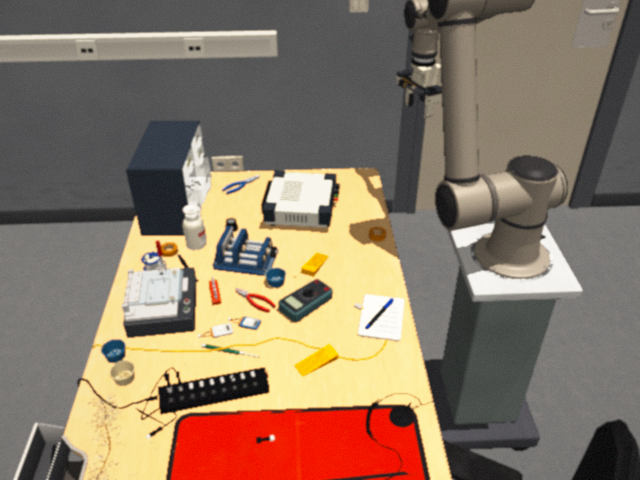

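The top view shows two wedge look-alikes, at (295,239) yellow and (135,238) orange-yellow. The supply is at (420,215), with its front left cap at (375,250). In the side view the same two wedges are at (315,263) and (316,360). Next I'll measure both wedges and the caps.

Run:
```python
from h import *
im=cv2.imread("pics/top0.png"); d=np.load("top0.npy"); c=cal("top")
hsv=cv2.cvtColor(im,cv2.COLOR_BGR2HSV)
print(hsv[239,295],hsv[238,135])
def prof(box,m):
    x0,y0,x1,y1=box; M=np.zeros_like(m); M[y0:y1,x0:x1]=m[y0:y1,x0:x1]
    M=cv2.morphologyEx(M,cv2.MORPH_OPEN,np.ones((3,3)))
    ct=max(cv2.findContours(M,0,2)[0],key=cv2.contourArea); r=cv2.minAreaRect(ct)
    print("rect",r,onplane("top",cv2.boxPoints(r),0.01,c).round(4).tolist())
    v,u=np.nonzero(M); P=bydepth("top",np.c_[u,v],d,c); 
    q=P[:,:2]-P[:,:2].mean(0); w,V=np.linalg.eigh(np.cov(q.T)); s=q@V[:,1]
    print("mean",P.mean(0).round(4),"axis",V[:,1].round(3),"r",np.hypot(*P[:,:2].mean(0)).round(3))
    for a in np.arange(-.05,.05,.02):
        k=(s>=a)&(s<a+.02); print(round(a,2),k.sum(),P[k,2].mean().round(4) if k.any() else None)
m=cv2.inRange(hsv,(15,130,120),(38,255,255))
prof((265,210,325,265),m); prof((110,205,165,270),m)
# caps: dark blobs with depth near .077
P=bydepth("top",np.stack(np.meshgrid(range(640),range(480)),-1).reshape(-1,2),d,c).reshape(480,640,3)
reg=np.zeros((480,640),np.uint8); reg[150:285,350:490]=1
dk=((hsv[...,2]<75)&(P[...,2]>.068)&(P[...,2]<.09)&(reg>0)).astype(np.uint8)
for ct in cv2.findContours(dk,0,2)[0]:
    if cv2.contourArea(ct)>120:
        M=np.zeros_like(dk); cv2.drawContours(M,[ct],-1,1,-1); M&=dk
        r=cv2.minAreaRect(ct); k=M>0
        print("cap",np.round(r[0]),np.round(r[1]),round(r[2]),P[k].mean(0).round(4),onplane("top",[r[0]],.077,c).round(4))
lid=((hsv[...,2]>120)&(P[...,2]>.062)&(P[...,2]<.085)&(reg>0))
print("lid",np.median(P[lid],0).round(4)); print("desk",np.median(P[255:262,330:345].reshape(-1,3),0))
cv2.imwrite("pics/crop.png",cv2.resize(im[150:300,260:490],None,fx=3.4,fy=3.4,interpolation=cv2.INTER_CUBIC))
```

```text
[ 20 178 192] [ 18 192 169]
rect ((294.3000183105469, 238.4000244140625), (44.72135925292969, 18.335756301879883), 26.56505012512207) [[0.5764, 0.0688, 0.01], [0.6142, 0.0501, 0.01], [0.5658, -0.0401, 0.01], [0.5287, -0.021, 0.01]]
mean [0.5702 0.0146 0.0123] axis [0.532 0.847] r 0.57
-0.05 157 0.0035
-0.03 159 0.0064
-0.01 163 0.0098
0.01 167 0.0131
0.03 156 0.0162
rect ((135.17576599121094, 237.18626403808594), (41.949161529541016, 19.921802520751953), 65.0952377319336) [[0.6169, 0.4187, 0.01], [0.6359, 0.3784, 0.01], [0.5464, 0.3334, 0.01], [0.528, 0.3732, 0.01]]
mean [0.5807 0.3749 0.0172] axis [0.619 0.785] r 0.691
-0.05 113 0.0171
-0.03 159 0.0149
-0.01 157 0.0113
0.01 164 0.0073
0.03 135 0.004
cap [417. 254.] [108.  19.] 7 [ 0.5162 -0.2434  0.0744] [[ 0.5193 -0.2457  0.077 ]]
cap [467. 183.] [17. 16.] 7 [ 0.6707 -0.3628  0.0766] [[ 0.6705 -0.363   0.077 ]]
cap [381. 173.] [18. 16.] 6 [ 0.6983 -0.1779  0.0763] [[ 0.6979 -0.1777  0.077 ]]
lid [ 0.6018 -0.2596  0.0716]
desk [ 5.25856545e-01 -8.14296023e-02 -2.29426898e-04]
```

View pics/crop.png

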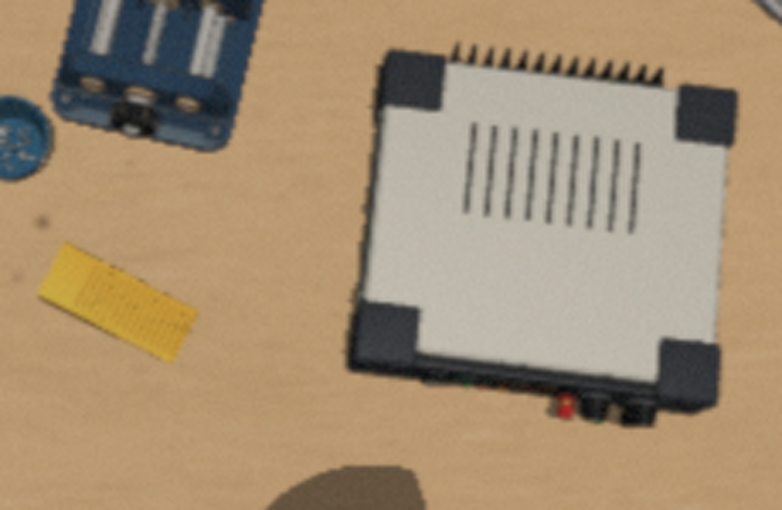

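The crop shows the chosen yellow wedge with its smooth, thick heel at upper left (55,270) and its thin tip at lower right (190,340). This matches the depth profile, which rises from 3.5 to 16 mm, and it is the nearer candidate at r 0.57 against 0.69. The front left cap is at crop (388,333), which is about (374,248) in the full image.

```bash
cat >> h.py <<'E'
def totool(p,yaw):
    "world shift -> tool x,y,z (tool pointing down)"
    c,s=np.cos(yaw),np.sin(yaw); return np.array([c*p[0]+s*p[1], s*p[0]-c*p[1], -p[2]])
E
python3 - <<'E'
from h import *
im=cv2.imread("pics/top0.png"); d=np.load("top0.npy"); c=cal("top"); dS=np.load("side0.npy")
print("FL cap",onplane("top",[(374.1,247.9),(462.6,259.6)],.077,c).round(4),bydepth("top",[(374,248)],d,c).round(4))
g=np.stack(np.meshgrid(range(640),range(480)),-1).reshape(-1,2)
P=np.vstack([bydepth("top",g,d,c)[d.ravel()>0],bydepth("side",g,dS)[dS.ravel()>0]])
# height map 4cm
print("rows x .72->.36 ; cols y .24->-.30")
for x in np.arange(.76,.34,-.04):
    print(round(x,2),[int(1000*np.percentile(P[k,2],99)) if (k:=(abs(P[:,0]-x)<.02)&(abs(P[:,1]-y)<.02)&(P[:,2]<.3)).any() else -1 for y in np.arange(.24,-.32,-.04)])
hsv=cv2.cvtColor(cv2.imread("pics/side0.png"),cv2.COLOR_BGR2HSV)
m=cv2.inRange(hsv,(18,150,120),(32,255,255)); m[:,:290]=0;m[:245]=0;m[285:]=0;m[:,340:]=0
ct=max(cv2.findContours(m,0,2)[0],key=cv2.contourArea); r=cv2.minAreaRect(ct)
print(r,onplane("side",[r[0]],.01),bydepth("side",[r[0]],dS))
K,R,t=cal("wrist"); print("wristcam",(-R.T@t).round(3),R[2].round(3))
E
```

```text
FL cap [[ 0.5336 -0.1563  0.077 ]
 [ 0.5051 -0.3394  0.077 ]] [[ 0.5336 -0.1562  0.0761]]
rows x .72->.36 ; cols y .24->-.30
0.76 [14, 4, 16, 15, 5, 46, 79, 80, 79, 4, 4, 4, 5, 6, 5]
0.72 [12, 16, 17, 29, 32, 59, 61, 60, 27, 4, 79, 79, 75, 69, 65]
0.68 [5, 35, 14, 33, 32, 30, 57, 57, 27, 5, 80, 78, 76, 75, 78]
0.64 [37, 38, 37, 29, 32, 4, 6, 5, 4, 5, 76, 77, 76, 77, 75]
0.6 [36, 41, 46, 35, 19, 22, 13, 5, 5, 6, 75, 76, 76, 76, 77]
0.56 [4, 36, 38, 37, 20, 18, 13, 6, 5, 76, 79, 76, 76, 75, 77]
0.52 [5, 5, 34, 5, 5, 4, 5, 6, 4, 78, 79, 76, 75, 76, 79]
0.48 [9, 12, 5, 5, 4, 5, 4, 4, 6, 5, 4, 5, 46, 71, 79]
0.44 [22, 12, 11, 5, 4, 5, 4, 4, 4, 4, 5, 5, 5, 4, 5]
0.4 [22, 23, 11, 5, 5, 5, 4, 4, 20, 21, 4, 5, 4, 4, 5]
0.36 [11, 21, 10, 5, 4, 5, 5, 6, 21, 20, 4, 4, 4, 5, 4]
((314.5000305175781, 264.0000305175781), (14.849241256713867, 30.405588150024414), 45.0) [[0.57260557 0.02463118 0.01      ]] [[0.57266508 0.02632313 0.01140712]]
wristcam [ 0.272 -0.455  0.384] [-0.231 -0.101 -0.968]
```

Call:
send_rows:
  plan:
    - [[1,-0.4,0],[0,0,0]]
    - [[1,-0.4,0],[0,0,0]]
    - [[1,-0.4,0],[0,0,0]]
    - [[1,-0.4,0],[0,0,0]]
    - [[1,-0.4,0],[0,0,0]]
    - [[1,-0.4,0],[0,0,0]]
    - [[1,-0.4,0],[0,0,0]]
    - [[1,-0.4,0],[0,0,0]]
    - [[1,-0.4,0],[0,0,0]]
    - [[1,-0.4,0],[0,0,0]]
  gripper: -1
  force: 10

```text
time: 1.35
tool_pos: [0.3996, -0.2886, 0.2264]
tool_rot: [-3.141, 0.0, 0.412]
contact_force: [1.2, 0.9, 0.9]
opening: 0.0007
grip_force: 0.0
```

Call:
send_rows:
  plan:
    - [[1,-0.4,0],[0,0,0]]
    - [[1,-0.4,0],[0,0,0]]
    - [[1,-0.4,0],[0,0,0]]
    - [[1,-0.4,0],[0,0,0]]
    - [[1,-0.4,0],[0,0,0]]
    - [[0,0,0],[0,0,-0.107]]
    - [[0,0,0],[0,0,-0.107]]
    - [[0,0,0],[0,0,-0.107]]
    - [[0,0,0],[0,0,-0.107]]
    - [[0,0,0],[0,0,-0.107]]

```text
time: 2.6
tool_pos: [0.4936, -0.1934, 0.2263]
tool_rot: [-3.141, -0.0, 1.258]
contact_force: [-0.3, -0.0, -0.2]
opening: 0.0004
grip_force: 0.0
```

Run:
```python
from h import *
s=robot.observe(); print({k:np.round(s[k],4) for k in("time","tool_pos","tool_rot","contact_force","opening","qpos")})
c=cal("wrist"); im,d=read_camera("wrist"); cv2.imwrite("pics/w1.png",im); np.save("w1.npy",d)
import pickle; pickle.dump(c,open("w1.pkl","wb"))
print(totool(np.array([.535,-.157,.1])-s["tool_pos"],s["tool_rot"][2])/.025)
```

```text
{'time': np.float64(2.6), 'tool_pos': array([ 0.4936, -0.1934,  0.2263]), 'tool_rot': array([-3.1407e+00, -1.0000e-04,  1.2578e+00]), 'contact_force': array([-0.2677, -0.0316, -0.2151]), 'opening': np.float64(0.0004), 'qpos': array([-5.1810e-01,  3.5220e-01,  1.5100e+00, -1.0000e-04,  1.2802e+00,
       -2.0500e-01])}
[1.89632701 1.12800657 5.05242746]
```

View pics/w1.png

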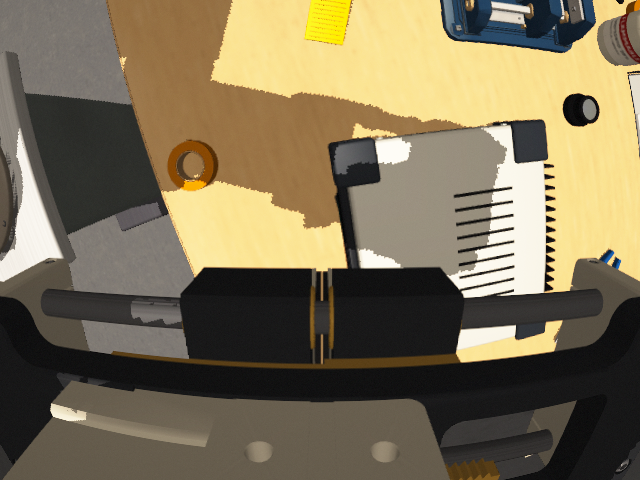

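The wrist view shows the front left cap at about (356,163), with corners near (331,144) and (380,183). The wedge is cut off at the top edge, with its tip at (325,42).

Run:
```python
from h import *
import pickle; c=pickle.load(open("w1.pkl","rb")); d=np.load("w1.npy")
uv=[(356,163),(331,144),(373,138),(380,183),(341,187),(530,141),(325,42)]
print(onplane("wrist",uv,.077,c).round(4)); print(bydepth("wrist",uv,d,c).round(4))
```

```text
[[ 0.5357 -0.1569  0.077 ]
 [ 0.5209 -0.1358  0.077 ]
 [ 0.5554 -0.1412  0.077 ]
 [ 0.5501 -0.1788  0.077 ]
 [ 0.5179 -0.1723  0.077 ]
 [ 0.6976 -0.1808  0.077 ]
 [ 0.5427 -0.0524  0.077 ]]
[[ 0.5357 -0.1569  0.077 ]
 [ 0.5209 -0.1358  0.0725]
 [ 0.5559 -0.1414  0.0727]
 [ 0.5508 -0.1798  0.071 ]
 [ 0.5179 -0.1726  0.075 ]
 [ 0.6981 -0.1809  0.0762]
 [ 0.5499 -0.0325 -0.0014]]
```

Call:
send_rows:
  plan:
    - [[0.32,0.19,0.95],[0,0,0]]
    - [[0.32,0.19,0.95],[0,0,0]]
    - [[0.32,0.19,0.95],[0,0,0]]
    - [[0.32,0.19,0.95],[0,0,0]]
    - [[0.32,0.19,0.95],[0,0,0]]
    - [[0.32,0.19,0.95],[0,0,0]]
    - [[0,0,0.08],[0,0,-0.09]]
    - [[0,0,0.08],[0,0,0]]
    - [[0,0,0.08],[0,0,0]]
    - [[0,0,0.06],[0,0,0]]

```text
time: 3.9
tool_pos: [0.5359, -0.157, 0.0769]
tool_rot: [3.141, 0.0, 1.391]
contact_force: [-0.9, 0.5, 2.8]
opening: 0.0002
grip_force: 1.3
```

Call:
send_rows:
  plan:
    - [[0,0,0.04],[0,0,0]]
    - [[0,0,0.04],[0,0,0]]
    - [[0,0,0.04],[0,0,0]]
    - [[0,0,0],[0,0,0]]
    - [[0,0,0],[0,0,0]]
    - [[0,0,0],[0,0,0]]
    - [[0,0,0],[0,0,0]]
    - [[0,0,0],[0,0,0]]
    - [[0,0,0],[0,0,0]]
    - [[0,0,0],[0,0,0]]

```text
time: 5.15
tool_pos: [0.5359, -0.1569, 0.0737]
tool_rot: [3.142, 0.0, 1.394]
contact_force: [-0.7, 3.3, 4.4]
opening: 0.0005
grip_force: 2.3
```

Call:
send_rows:
  plan:
    - [[0,0,0.04],[0,0,0]]
    - [[0,0,0.04],[0,0,0]]
    - [[0,0,0],[0,0,0]]
    - [[0,0,0],[0,0,0]]
    - [[0,0,0],[0,0,0]]
    - [[0,0,0],[0,0,0]]
    - [[0,0,0],[0,0,0]]
    - [[0,0,0],[0,0,0]]
    - [[0,0,0],[0,0,0]]
    - [[0,0,0],[0,0,0]]

```text
time: 6.4
tool_pos: [0.536, -0.157, 0.0717]
tool_rot: [3.141, 0.0, 1.394]
contact_force: [-1.7, 1.5, 2.5]
opening: 0.0005
grip_force: 1.4
```

Call:
send_rows:
  plan:
    - [[0,0,-0.5],[0,0,0]]
    - [[0,0,-1],[0,0,0]]
    - [[0,0,-1],[0,0,0]]
    - [[1,0,0],[0,0,0]]
    - [[1,0,0],[0,0,0]]
    - [[1,0,0],[0,0,0]]
    - [[1,0,0],[0,0,0]]
    - [[0.3,0,0],[0,0,0]]
    - [[0,0,0],[0,0,0]]
    - [[0,0,0],[0,0,0]]

```text
time: 7.65
tool_pos: [0.5548, -0.052, 0.1343]
tool_rot: [3.141, 0.0, 1.393]
contact_force: [0.0, -0.5, 0.4]
opening: 0.0006
grip_force: 0.0
```

Run:
```python
from h import *
s=robot.observe(); print({k:np.round(s[k],4) for k in("time","tool_pos","tool_rot","contact_force")})
c=cal("wrist"); im,d=read_camera("wrist"); cv2.imwrite("pics/w2.png",im)
hsv=cv2.cvtColor(im,cv2.COLOR_BGR2HSV); m=cv2.inRange(hsv,(20,150,110),(36,255,255))
m=cv2.morphologyEx(m,cv2.MORPH_OPEN,np.ones((5,5)))
for ct in cv2.findContours(m,0,2)[0]:
    if cv2.contourArea(ct)>1000:
        r=cv2.minAreaRect(ct); b=cv2.boxPoints(r); print(np.round(b).tolist()); print(bydepth("wrist",[r[0]],d,c).round(4)); print(onplane("wrist",b,0.0,c).round(4)); print(onplane("wrist",b,0.019,c).round(4))
```

```text
{'time': np.float64(7.65), 'tool_pos': array([ 0.5548, -0.052 ,  0.1343]), 'tool_rot': array([3.1414e+00, 4.0000e-04, 1.3928e+00]), 'contact_force': array([ 0.035 , -0.5369,  0.352 ])}
[[300.0, 134.0], [321.0, 68.0], [374.0, 84.0], [353.0, 151.0]]
[[0.5825 0.0341 0.0138]]
[[0.5517 0.0208 0.    ]
 [0.5769 0.07   0.    ]
 [0.6152 0.0503 0.    ]
 [0.59   0.0008 0.    ]]
[[0.5527 0.0204 0.019 ]
 [0.5763 0.0663 0.019 ]
 [0.6121 0.0479 0.019 ]
 [0.5885 0.0016 0.019 ]]
```

View pics/w2.png

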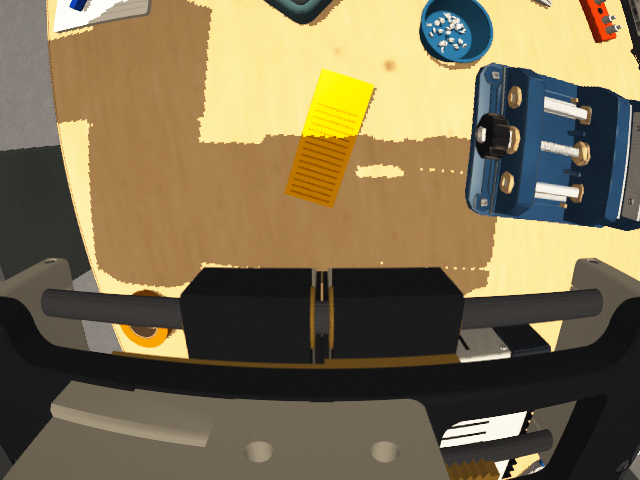

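The wedge shows clearly: heel corners at (321,69) and (375,85), tip corners at (286,193) and (331,207). The lower half is in shadow.

Run:
```python
from h import *
h=onplane("wrist",[(321,69),(375,85)],.019); t=onplane("wrist",[(286,193),(331,207)],.002)
H,T=h.mean(0)[:2],t.mean(0)[:2]; u=(H-T)/np.linalg.norm(H-T)
print(h.round(4),t.round(4),np.linalg.norm(H-T),np.linalg.norm(h[0]-h[1]),"yaw",np.arctan2(u[1],u[0]),"C",(H+T)/2)
yaw=np.arctan2(u[1],u[0]); p=H+u*.0195; s=robot.observe()
print("pre",p, (totool(np.r_[p,.09]-s["tool_pos"],s["tool_rot"][2])/.025).round(2), "turn",-(yaw-s["tool_rot"][2])/(np.pi/2))
```

```text
[[0.576  0.0653 0.019 ]
 [0.6126 0.0472 0.019 ]] [[ 0.5321 -0.0226  0.002 ]
 [ 0.565  -0.04    0.002 ]] 0.09871737256035709 0.04083135601731838 yaw 1.0891532530247192 C [0.57144457 0.01247798]
pre [0.60334239 0.07350296] [5.28 1.02 1.77] turn 0.193172959144645
```

Call:
send_rows:
  plan:
    - [[1,0.2,0],[0,0,0]]
    - [[1,0.2,0],[0,0,0]]
    - [[1,0.2,0],[0,0,0]]
    - [[1,0.2,0],[0,0,0]]
    - [[1,0.2,0],[0,0,0]]
    - [[0.5,0,0.5],[0,0,0]]
    - [[0,0,0.5],[0,0,0.097]]
    - [[0,0,0.5],[0,0,0.097]]
    - [[0,0,0.5],[0,0,0]]
    - [[0,0,0],[0,0,0]]

```text
time: 8.95
tool_pos: [0.6027, 0.0793, 0.0826]
tool_rot: [-3.139, 0.002, 1.091]
contact_force: [1.0, -0.8, 0.1]
opening: 0.0004
grip_force: 0.0
```

Run:
```python
from h import *
s=robot.observe(); print({k:np.round(s[k],4) for k in("time","tool_pos","tool_rot","contact_force")})
H=np.array([.594,.0563,.006]); print("heel in tool", (totool(H-s["tool_pos"],s["tool_rot"][2])/.025).round(2))
im,d=read_camera("top"); c=cal("top")
g=np.stack(np.meshgrid(range(150,300),range(180,280)),-1).reshape(-1,2); P=bydepth("top",g,d,c)
hsv=cv2.cvtColor(cv2.imread("pics/top0.png"),cv2.COLOR_BGR2HSV)
d0=np.load("top0.npy"); Q=bydepth("top",g,d0,c); k=Q[:,2]>.022; Q=Q[k]
print("meter nearest to fingers", Q[np.argsort(np.hypot(*(Q[:,:2]-s["tool_pos"][:2]).T))[:3]].round(3), len(Q))
```

```text
{'time': np.float64(8.95), 'tool_pos': array([0.6027, 0.0793, 0.0826]), 'tool_rot': array([-3.1390e+00,  1.6000e-03,  1.0911e+00]), 'contact_force': array([ 1.0027, -0.7822,  0.0752])}
heel in tool [-0.98  0.12  3.07]
meter nearest to fingers [[0.58  0.115 0.026]
 [0.581 0.116 0.033]
 [0.573 0.11  0.026]] 2244
```

Call:
send_rows:
  plan:
    - [[0,0.04,1],[0,0,0]]
    - [[0,0.04,1],[0,0,0]]
    - [[0,0.04,0.7],[0,0,0]]
    - [[0,0,0.35],[0,0,0]]
    - [[0,0,0],[0,0,0]]
    - [[-0.2,0,0],[0,0,0]]
    - [[-0.2,0,0],[0,0,0]]
    - [[-0.2,0,0],[0,0,0]]
    - [[-0.1,0,0],[0,0,0]]
    - [[0,0,0],[0,0,0]]

```text
time: 10.25
tool_pos: [0.5982, 0.0627, 0.0081]
tool_rot: [3.141, 0.0, 1.088]
contact_force: [-0.3, -0.1, -0.0]
opening: 0.0003
grip_force: 0.0
```

Run:
```python
from h import *
s=robot.observe(); print({k:np.round(s[k],4) for k in("time","tool_pos","tool_rot","contact_force")})
H=np.array([.594,.0563,.006]); print("heel in tool mm", (totool(H-s["tool_pos"],s["tool_rot"][2])*1000).round(1))
```

```text
{'time': np.float64(10.25), 'tool_pos': array([0.5982, 0.0627, 0.0081]), 'tool_rot': array([3.1414e+00, 1.0000e-04, 1.0885e+00]), 'contact_force': array([-0.3241, -0.074 , -0.0477])}
heel in tool mm [-7.6 -0.8  2.1]
```

Call:
send_rows:
  plan:
    - [[-0.3,0,0],[0,0,-0.017]]
    - [[-0.3,0,0],[0,0,-0.017]]
    - [[-0.3,0,0],[0,0,-0.017]]
    - [[-0.3,0,0],[0,0,-0.017]]
    - [[-0.3,0,0],[0,0,-0.017]]
    - [[-0.3,0,0],[0,0,-0.017]]
    - [[-0.3,0,0],[0,0,-0.017]]
    - [[-0.3,0,0],[0,0,-0.017]]
    - [[-0.3,0,0],[0,0,-0.017]]
    - [[-0.3,0,0],[0,0,-0.017]]

```text
time: 11.5
tool_pos: [0.5717, -0.007, 0.0079]
tool_rot: [-3.142, 0.0, 1.357]
contact_force: [0.7, -0.8, -0.6]
opening: 0.0005
grip_force: 0.2
```

Run:
```python
from h import *
s=robot.observe(); print({k:np.round(s[k],4) for k in("time","tool_pos","tool_rot","contact_force")})
for n in("top","side"):
    im,d=read_camera(n); cv2.imwrite(f"pics/{n}1.png",im)
    np.save(f"{n}1.npy",d)
a=cv2.imread("pics/top1.png")[170:290,240:400]; b=cv2.imread("pics/side1.png")[170:290,260:420]
cv2.imwrite("pics/pair1.png",np.vstack([cv2.resize(a,None,fx=2.5,fy=2.5),cv2.resize(b,None,fx=2.5,fy=2.5)]))
```

```text
{'time': np.float64(11.5), 'tool_pos': array([ 0.5717, -0.007 ,  0.0079]), 'tool_rot': array([-3.1416,  0.    ,  1.3569]), 'contact_force': array([ 0.6617, -0.8377, -0.6481])}
```

View pics/pair1.png

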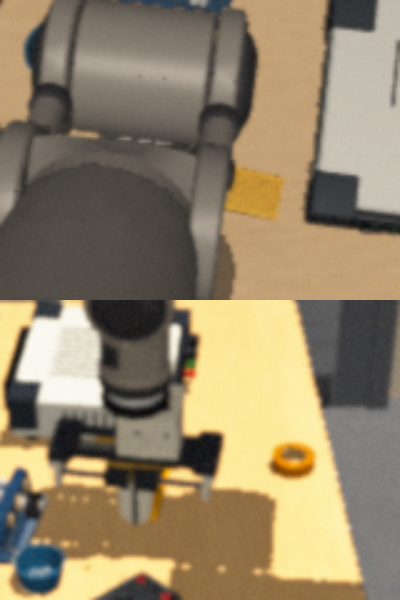

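The top half of the picture shows the wedge tip past the gripper, with tip corners at (284,177) and (276,218), heading for the front left cap. The side half shows the fingers behind the wedge.

Run:
```python
from h import *
t=onplane("top",[(240+284/2.5,170+177/2.5),(240+276/2.5,170+218/2.5)],.002)
s=robot.observe(); F=np.array([.538,-.160,.008]); y=s["tool_rot"][2]
T=t.mean(0); print(t.round(4),T.round(4),np.linalg.norm(t[0]-t[1]))
for p in(T,F): print((totool(p-s["tool_pos"],y)*1000).round(1))
e=t[0]-t[1]; print("tip edge yaw->tool yaw",np.arctan2(e[0],-e[1])+0, np.arctan2(-e[1]*0+e[0],0))
print(np.degrees(np.arctan2(e[1],e[0])),"expected",np.degrees(y)-90)
```

```text
[[ 0.5643 -0.1202  0.002 ]
 [ 0.5268 -0.1116  0.002 ]] [ 0.5455 -0.1159  0.002 ] 0.0385341799931375
[-111.5   -2.3    5.9]
[-1.562e+02 -3.000e-01 -1.000e-01]
tip edge yaw->tool yaw 1.3467015682753591 1.5707963267948966
-12.839683874172847 expected -12.338963871882314
```

Call:
send_rows:
  plan:
    - [[-0.22,0,0],[0,0,0]]
    - [[-0.22,0,0],[0,0,0]]
    - [[-0.22,0,0],[0,0,0]]
    - [[-0.22,0,0],[0,0,0]]
    - [[-0.22,0,0],[0,0,0]]
    - [[-0.22,0,0],[0,0,0]]
    - [[-0.22,0,0],[0,0,0]]
    - [[-0.22,0,0],[0,0,0]]
    - [[-0.16,0,0],[0,0,0]]
    - [[0,0,0],[0,0,0]]

```text
time: 12.85
tool_pos: [0.5615, -0.0543, 0.008]
tool_rot: [3.141, 0.0, 1.355]
contact_force: [0.0, 0.2, -0.4]
opening: 0.0007
grip_force: 0.0
```

Call:
send_rows:
  plan:
    - [[-0.04,0,0],[0,0,0]]
    - [[-0.04,0,0],[0,0,0]]
    - [[-0.04,0,0],[0,0,0]]
    - [[-0.04,0,0],[0,0,0]]
    - [[0,0,0],[0,0,0]]
    - [[0,0,0],[0,0,0]]
    - [[0,0,0],[0,0,0]]
    - [[0,0,0],[0,0,0]]
    - [[0,0,0],[0,0,0]]
    - [[0,0,0],[0,0,0]]

```text
time: 14.1
tool_pos: [0.5607, -0.0578, 0.0079]
tool_rot: [3.142, 0.0, 1.356]
contact_force: [0.6, 0.2, 0.4]
opening: 0.0005
grip_force: 0.0
```

Call:
send_rows:
  plan:
    - [[-0.04,0,0],[0,0,0]]
    - [[-0.04,0,0],[0,0,0]]
    - [[-0.04,0,0],[0,0,0]]
    - [[-0.04,0,0],[0,0,0]]
    - [[0,0,0],[0,0,0]]
    - [[0,0,0],[0,0,0]]
    - [[0,0,0],[0,0,0]]
    - [[0,0,0],[0,0,0]]
    - [[0,0,0],[0,0,0]]
    - [[0,0,0],[0,0,0]]

```text
time: 15.35
tool_pos: [0.5598, -0.0617, 0.008]
tool_rot: [3.142, 0.0, 1.356]
contact_force: [-0.5, 0.0, 0.8]
opening: 0.0006
grip_force: 0.0
```

Call:
send_rows:
  plan:
    - [[-0.04,0,0],[0,0,0]]
    - [[-0.04,0,0],[0,0,0]]
    - [[-0.04,0,0],[0,0,0]]
    - [[-0.04,0,0],[0,0,0]]
    - [[0,0,0],[0,0,0]]
    - [[0,0,0],[0,0,0]]
    - [[0,0,0],[0,0,0]]
    - [[0,0,0],[0,0,0]]
    - [[0,0,0],[0,0,0]]
    - [[0,0,0],[0,0,0]]

```text
time: 16.6
tool_pos: [0.559, -0.0656, 0.008]
tool_rot: [3.142, 0.0, 1.356]
contact_force: [-0.8, 0.1, -0.1]
opening: 0.0005
grip_force: 0.0
```

Call:
send_rows:
  plan:
    - [[-0.04,0,0],[0,0,0]]
    - [[-0.04,0,0],[0,0,0]]
    - [[-0.04,0,0],[0,0,0]]
    - [[-0.04,0,0],[0,0,0]]
    - [[0,0,0],[0,0,0]]
    - [[0,0,0],[0,0,0]]
    - [[0,0,0],[0,0,0]]
    - [[0,0,0],[0,0,0]]
    - [[0,0,0],[0,0,0]]
    - [[0,0,0],[0,0,0]]

```text
time: 17.85
tool_pos: [0.5581, -0.0695, 0.008]
tool_rot: [3.142, 0.0, 1.356]
contact_force: [0.5, 0.5, 0.1]
opening: 0.0005
grip_force: 0.0
```

Call:
send_rows:
  plan:
    - [[-0.04,0,0],[0,0,0]]
    - [[-0.04,0,0],[0,0,0]]
    - [[-0.04,0,0],[0,0,0]]
    - [[-0.04,0,0],[0,0,0]]
    - [[0,0,0],[0,0,0]]
    - [[0,0,0],[0,0,0]]
    - [[0,0,0],[0,0,0]]
    - [[0,0,0],[0,0,0]]
    - [[0,0,0],[0,0,0]]
    - [[0,0,0],[0,0,0]]

```text
time: 19.1
tool_pos: [0.5573, -0.0734, 0.008]
tool_rot: [3.142, 0.0, 1.356]
contact_force: [-0.6, -0.2, 0.1]
opening: 0.0004
grip_force: 0.0
```

Call:
send_rows:
  plan:
    - [[-0.04,0,0],[0,0,0]]
    - [[-0.04,0,0],[0,0,0]]
    - [[-0.04,0,0],[0,0,0]]
    - [[-0.04,0,0],[0,0,0]]
    - [[0,0,0],[0,0,0]]
    - [[0,0,0],[0,0,0]]
    - [[0,0,0],[0,0,0]]
    - [[0,0,0],[0,0,0]]
    - [[0,0,0],[0,0,0]]
    - [[0,0,0],[0,0,0]]

```text
time: 20.35
tool_pos: [0.5564, -0.0773, 0.008]
tool_rot: [3.142, 0.0, 1.356]
contact_force: [0.0, -0.3, 0.4]
opening: 0.0004
grip_force: 0.0
```

Call:
send_rows:
  plan:
    - [[-0.04,0,0],[0,0,0]]
    - [[-0.04,0,0],[0,0,0]]
    - [[-0.04,0,0],[0,0,0]]
    - [[-0.04,0,0],[0,0,0]]
    - [[0,0,0],[0,0,0]]
    - [[0,0,0],[0,0,0]]
    - [[0,0,0],[0,0,0]]
    - [[0,0,0],[0,0,0]]
    - [[0,0,0],[0,0,0]]
    - [[0,0,0],[0,0,0]]

```text
time: 21.6
tool_pos: [0.5556, -0.0808, 0.008]
tool_rot: [-3.142, -0.0, 1.356]
contact_force: [1.0, 5.2, 0.1]
opening: 0.0007
grip_force: 2.6
```

Run:
```python
from h import *
s=robot.observe(); print(s["contact_force"])
im,d=read_camera("top"); cv2.imwrite("pics/top2.png",im); im2,d2=read_camera("side")
a=im[180:280,270:490]; b=im2[160:280,240:400]
a=cv2.resize(a,None,fx=2.7,fy=2.7); b=cv2.resize(b,(a.shape[1],330))
cv2.imwrite("pics/pair2.png",np.vstack([a,b])); print(a.shape)
```

```text
[1.0452114  5.24382288 0.07446367]
(270, 594, 3)
```

View pics/pair2.png

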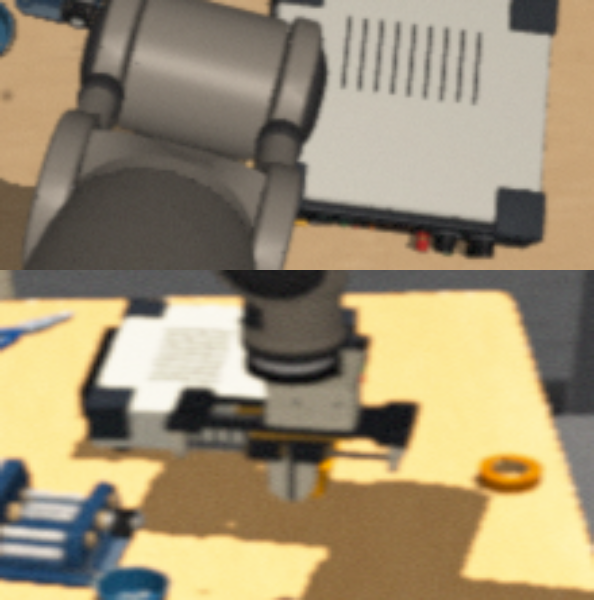

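The top half of the picture shows the supply square with its right cap undisturbed, and a bit of yellow at the case edge (300,222). The side half shows the fingers behind the wedge heel (320,478). The force rose to 5 N at roughly the expected depth, so I'll back off and go to the cap.

Call:
send_rows:
  plan:
    - [[0.5,0,0],[0,0,0]]
    - [[0.5,0,0],[0,0,0]]
    - [[0,0,-1],[0,0,0]]
    - [[0,0,-1],[0,0,0]]
    - [[0,0,-1],[0,0,0]]
    - [[0,0,-1],[0,0,0]]
    - [[0,0,-0.5],[0,0,0]]
    - [[-1,0,0],[0,0,0]]
    - [[-1,-0.08,0],[0,0,0]]
    - [[-1,-0.08,0],[0,0,0]]

```text
time: 22.95
tool_pos: [0.5405, -0.1295, 0.1199]
tool_rot: [-3.141, 0.0, 1.356]
contact_force: [0.3, 0.2, 0.3]
opening: 0.0005
grip_force: 0.0
```

Call:
send_rows:
  plan:
    - [[-1,0,0],[0,0,0]]
    - [[-0.15,0,0],[0,0,0]]
    - [[0,0,0.7],[0,0,0]]
    - [[0,0,0.5],[0,0,0]]
    - [[0,0,0.3],[0,0,0]]
    - [[0,0,0.1],[0,0,0]]
    - [[0,0,0],[0,0,0]]
    - [[0,0,0],[0,0,0]]
    - [[0,0,0],[0,0,0]]
    - [[0,0,0],[0,0,0]]

```text
time: 24.2
tool_pos: [0.5349, -0.1574, 0.0807]
tool_rot: [3.141, 0.0, 1.356]
contact_force: [0.2, 0.3, -0.3]
opening: 0.0003
grip_force: 0.0
```

Run:
```python
from h import *
s=robot.observe(); print({k:np.round(s[k],4) for k in("time","tool_pos","tool_rot","contact_force")})
im,d=read_camera("top"); c=cal("top"); im0=cv2.imread("pics/top0.png")
# supply motion: match the visible right caps between start and now
for (u,v) in[(462,260),(467,184)]:
    T=cv2.cvtColor(im0,6)[v-14:v+15,u-14:u+15]; S=cv2.cvtColor(im,6)[v-30:v+31,u-30:u+31]
    _,m,_,l=cv2.minMaxLoc(cv2.matchTemplate(S,T,cv2.TM_CCOEFF_NORMED)); print(m,np.array(l)-16,"px (~2mm each)")
w,dw=read_camera("wrist"); cv2.imwrite("pics/w3.png",w); cw=cal("wrist")
hsv=cv2.cvtColor(w,cv2.COLOR_BGR2HSV); M=cv2.morphologyEx(cv2.inRange(hsv,(17,150,70),(36,255,255)),cv2.MORPH_OPEN,np.ones((5,5)))
for ct in cv2.findContours(M,0,2)[0]:
    if cv2.contourArea(ct)>300: print(np.round(cv2.boxPoints(cv2.minAreaRect(ct))).tolist())
```

```text
{'time': np.float64(24.2), 'tool_pos': array([ 0.5349, -0.1574,  0.0807]), 'tool_rot': array([3.1411e+00, 1.0000e-04, 1.3557e+00]), 'contact_force': array([ 0.2296,  0.2683, -0.3147])}
0.9983571767807007 [0 0] px (~2mm each)
0.9676455855369568 [0 0] px (~2mm each)
[[448.0, 479.0], [448.0, 461.0], [498.0, 461.0], [498.0, 479.0]]
[[324.0, 359.0], [457.0, 354.0], [457.0, 364.0], [324.0, 369.0]]
[[291.0, 139.0], [360.0, 139.0], [360.0, 222.0], [291.0, 222.0]]
```

View pics/w3.png

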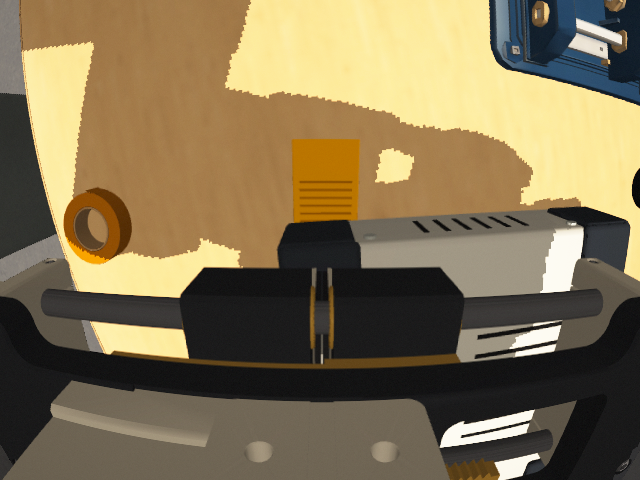

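The wrist view shows the wedge under the front left corner, heel at (292–358,140), with its centre line at column 325 against the tool's 321. The supply has not moved in the top view. Next is the proof press.

Call:
send_rows:
  plan:
    - [[0,0,0.1],[0,0,0]]
    - [[0,0,0.04],[0,0,0]]
    - [[0,0,0.02],[0,0,0]]
    - [[0,0,0.02],[0,0,0]]
    - [[0,0,0],[0,0,0]]
    - [[0,0,0],[0,0,0]]
    - [[0,0,0],[0,0,0]]
    - [[0,0,0],[0,0,0]]
    - [[0,0,0],[0,0,0]]
    - [[0,0,0],[0,0,0]]

```text
time: 25.55
tool_pos: [0.5348, -0.1573, 0.0771]
tool_rot: [3.141, 0.0, 1.356]
contact_force: [-3.3, 2.4, 10.4]
opening: 0.0004
grip_force: 5.0
```

Call:
send_rows:
  plan:
    - [[0,0,0],[0,0,0]]
    - [[0,0,0],[0,0,0]]
    - [[0,0,0],[0,0,0]]
    - [[0,0,0],[0,0,0]]
    - [[0,0,0],[0,0,0]]
    - [[0,0,0],[0,0,0]]
    - [[0,0,0],[0,0,0]]
    - [[0,0,0],[0,0,0]]
    - [[0,0,0],[0,0,0]]
    - [[0,0,0],[0,0,0]]

```text
time: 26.8
tool_pos: [0.5348, -0.1573, 0.0771]
tool_rot: [3.141, 0.0, 1.356]
contact_force: [-4.0, 1.5, 10.8]
opening: 0.0006
grip_force: 5.0
```

Run:
```python
from h import *
s=robot.observe(); print({k:np.round(s[k],4) for k in("time","tool_pos","contact_force")})
if 7<s["contact_force"][2]<15: print(robot.hand_in())
```

```text
{'time': np.float64(26.8), 'tool_pos': array([ 0.5348, -0.1573,  0.0771]), 'contact_force': array([-4.0016,  1.5216, 10.7712])}
the job is handed in; nothing more can be done
None
```

I handed the job in at 26.8 s: the supply rocked about 5 mm at the cap when first pressed, the wedge is now under the short foot, and the cap held at 77 mm under a steady press of about 10.8 N; the hand-in did not return a verdict.

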